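Slide the tall arrester into the check-in bay and confirm

ROBOT

A 7-joint arm with a two-finger parallel gripper is mounted at the origin on the work surface. World frame = base frame: x ahead of the robot, y to its left, z up, the work surface at z = 0. Lengths are in mm, angles in rad, forces in N, time in s.
With the tool pointing down it reaches from about 425 to 875 mm from the base axis. Payload 8.4 kg.
Tool frame: the origin (TCP) lies midway between the tips of the shut fingers; the grasp point (between the pads) lies 19 mm behind it (env.grip_point_offset is the y of the grasp point in the tool frame, in mm); y points along the fingers, z is the direction in which the jaws open and shut, and the axes are right-handed (so a half turn about y gives the same grasp; the last joint's range is limited). The gripper opens to 87 mm and grips with 3 to 60 N. Pads are 19 mm wide; open, the fingers measure 117 mm over their backs; the gripper's body (75 mm by 190 mm) begins 51 mm behind the grasp point.
Start: joints at [1.017, 0.333, 0.04, 1.465, -0.013, 1.343, -0.059], TCP at [285.508, -583.908, 222.546] pointing down, gripper open.
Joint ranges: [-2.58, 2.58], [-0.38, 2.09], [-1.3, 1.39], [0.25, 2.4], [-1.5, 4.64], [0.08, 2.09], [-2.65, 2.65]. Speed limits (rad/s): [2.22, 2.22, 2.79, 2.79, 3.14, 3.14, 3.14].

INTERFACE

Orientations are given as [roll, pitch, yaw] about the fixed x, y, z axes, in that order (R = Rz(yaw) Ry(pitch) Rx(roll)).
In Python, from plant import env, cams gives the robot as it stands.
- The arm moves only by the shell command python3 -m inch 'ROWS' [FORCE]. ROWS is JSON, a list of rows, each a list of 3 entries, a list of its own where there are three numbers: the turn, a rotation vector about the world's x, y, z in degrees, then the shift along the world's x, y, z in mm, then the closure, from -1 (fully open) to 1 (shut). A call has 1 to 5 rows; each row is the pose to reach, as a shift and turn from the pose measured when the call began; what a row does not reach only later rows make up. A row lasts 1/12 s, in which the tool goes at most 41.7 mm and 7.16 degrees, less where a joint would pass 70% of its speed; a pose out of reach is approached as far as the arm can. A call with a gripper value outside its range is refused whole. The fingers move at their own pace and stop on an object; FORCE is the grip in N (left out, the last holds). Time passes only in rows, so rows that repeat a pose let the fingers close. It gives the time, the measured TCP pose, the force and the opening at its end, in the units of the state.
- env.get_state(): the state, without advancing time (a new reading comes with each control period).
- cams.snapshot(name): name is "scene" or "side" or "wrist"; returns the picture (420x560x3 uint8, red, green, blue); there is no depth.
- cams.camera_model(name): a dict with "fx", "fy", "cx", "cy" (pixels), "k1" (the pictures are not rectified: a ray, as slopes to the right and down, at radius r is drawn at 1 + k1 r^2 times it, then the intrinsics apply), "rvec" (rotation vector, rad) and "tvec" (3), from world to camera coordinates, as OpenCV has them; the wrist camera has in their place "tool_from_camera" (4x4, takes a point from camera to tool coordinates, whose origin is the TCP and whose axes are the tool frame's). Camera axes: x right, y down, z forward; pixel columns grow to the right and rows downward; lengths in mm; the calibration is good to about 2 mm. A picture is of the moment at which its call begins: read the wrist's pose just before it. camera_model takes no time and is no camera call.
- env.sign_off(): hands the job in, once; it reports no verdict.
The state is a dict: "t": time; "qpos": joint angles; "joint_vel": joint speeds; "effort": joint torques, N m; "position": TCP position; "tcp_rot": TCP orientation; "ft_force": force on the tool from outside, world axes, zero at the start; "wrist_torque": the same for the moment, N m; "width": finger opening in mm.
Only numpy, scipy, OpenCV 4.12 (cv2) and the standard library are available. Lean on these libraries where they do the work, as an engineer would, in place of code of your own. Each camera call takes 0.05 s, during which the arm holds its last target. There are 200 camera calls.

TASK

Slide the taller of the two copper arresters along the bench into the open bay of the check-in station, so that it stands upright and fully home against the back stop; then press the station's button fully down and let it come back up. Only push the arrester: do not squeeze it, lift it, ram it or let it tip, and leave everything else on the bench where it is.

Things in the scene. Friction and masses are not known exactly. Their poses are not given: they have to be found in the camera images.
- tall: The taller arrester, standing loose, 220 mm high, about 0.45 kg. Round brass foot 50 mm in diameter, 35 mm high; above it a copper barrel 34 mm in diameter and a small brass cap. Origin: centre of its underside, z up its axis. It slides with friction of about 0.5 to 0.7 (2 to 5 N); pushed higher than about 30 mm above the bench it may tip. It starts left or right of the bay's mouth, the shorter one opposite.
- short: Leave alone. The shorter arrester: same brass foot (50 mm diameter, 35 mm high) and 34 mm barrel, but only 150 mm high, standing loose. Origin: centre of its underside.
- bay: Check-in station fixed to the bench: aluminium bars 30 mm high, 12 mm thick, no floor. Two side bars 80 mm long, 100 mm apart inside, and a back stop at their far end; open towards the robot. Origin: at bench level, middle of the back stop's inner face. x points from the mouth (x = -80 mm) into the stop, y left, z up. A foot touching the stop has its centre at x = -25 mm.
- confirm (a joint): Travel of the station's round push button, pressed straight down: 0 up, 0.006 m fully down. A spring returns it; it starts to move at about 1.5 N and is fully down at about 5 N.
- confirm_top (a point): Centre of the top face of the white push button (32 mm diameter, in a 48 mm black collar 12 mm high), about 62 mm above the bench when up. It stands on a grey console, 70 x 56 x 40 mm high, fixed beside the bay's right-hand bar, centred at x = -10, y = -115 mm in the bay's frame.
- elbow: Bystander: loose copper pipe elbow, 28 mm thick, 41 mm legs, lying on the bench to the left of the bay.
- tee: Bystander: loose copper tee, 70 mm long and 28 mm thick, lying to the right.
- coupling: Bystander: loose copper sleeve, 34 mm diameter and 40 mm high, standing between the bay and the tub.
- tape: Bystander: small white tape spool, 44 mm diameter, 15 mm high, lying to the right of the console.
- tub: Bystander: open clear plastic tub of fittings, 180 x 130 x 70 mm, standing at the far left. Origin: centre of its underside.
- wrench: Bystander: steel wrench, 200 mm long, lying at the far right.

How it is judged:
By the outcome, as a careful person would: the job done as asked, in the order asked, and still so for the second after the job is handed in, with the robot touching nothing.
It also fails if it takes over 72 s, if anything falls off the work surface, if the arm or the gripper's body presses on something with over 40 N, if the wrist force passes 120 N, or if a joint passes its speed limit or range.

## Working session

There is one attempt and no reset: what is moved stays moved. The work goes in short steps, Python scripts to look and compute and a shell command to move; the robot and the scene stay as the last step left them, time stands still between calls to the robot, and variables do not carry over. Pictures are saved under pics/ and viewed, about 8 in all and at most 12, crops included, and the job is handed in when it is done.

```bash
mkdir -p pics && ls
cat > h.py <<'E'
import numpy as np, cv2
from plant import env, cams
from scipy.spatial.transform import Rotation as R
def ray(name, uv, st=None):
    m=cams.camera_model(name); K=np.array([[m['fx'],0,m['cx']],[0,m['fy'],m['cy']],[0,0,1.]])
    # r scaled by 1+k1 r^2 == opencv k1
    p=cv2.undistortPoints(np.array(uv,float).reshape(-1,1,2),K,np.array([m['k1'],0,0,0.])).reshape(-1,2)
    d=np.c_[p,np.ones(len(p))]
    if 'rvec' in m:
        Rm=R.from_rotvec(np.ravel(m['rvec'])).as_matrix(); t=np.ravel(m['tvec']); return -Rm.T@t, d@Rm
    T=np.array(m['tool_from_camera']); Rt=R.from_euler('xyz',st['tcp_rot']).as_matrix()
    return Rt@T[:3,3]+np.array(st['position']), d@T[:3,:3].T@Rt.T
def onz(name,uv,z,st=None):
    o,d=ray(name,uv,st); return o+d*((np.array(z)-o[2])/d[:,2])[:,None]
def snap(name,f):
    im=cams.snapshot(name); cv2.imwrite('pics/'+f,im[:,:,::-1]); return im
E
python3 - <<'E'
from h import *
s=env.get_state(); print(s)
for n in('scene','side'): snap(n,n+'0.png'); print(ray(n,[[280,210]]))
a=cv2.imread('pics/scene0.png');b=cv2.imread('pics/side0.png')
E
```

```text
pics
{'t': 0.0, 'qpos': array([ 1.01678388,  0.33393852,  0.03990596,  1.46631882, -0.01340712,
        1.343333  , -0.05847548]), 'joint_vel': array([-2.81447656e-03,  1.10880521e-04, -6.32564007e-04, -1.07318364e-03,
       -6.74074079e-04, -3.91793032e-05, -1.17002824e-03]), 'effort': array([-1.16156403e-03, -6.56362939e+01,  1.33478846e+00, -4.03803241e+01,
       -5.98382670e-02,  4.47927264e-02,  1.68944434e-04]), 'position': array([ 285.27403449, -583.49031519,  221.61862846]), 'tcp_rot': array([-1.57252337e+00, -1.21374048e-04, -2.68680544e+00]), 'ft_force': array([ 0.18828766, -0.26896171,  0.33069393]), 'wrist_torque': array([-0.00629862, -0.00090412,  0.02117527]), 'width': 87.01107962105685}
(array([984.15132706, 628.12634799, 834.99621098]), array([[-0.42114789, -0.57370717, -0.70254459]]))
(array([-661.0176684 , -556.29712605, 1008.04580489]), array([[ 0.74787985,  0.3334898 , -0.57400127]]))
```

View pics/scene0.png

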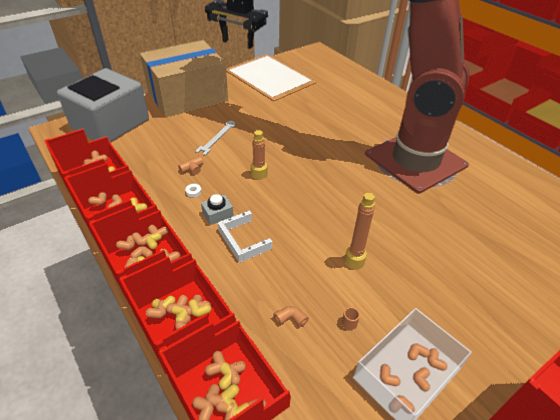

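View pics/side0.png

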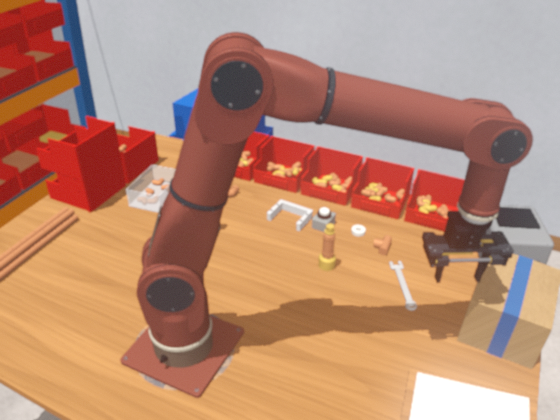

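The scene view shows the tall arrester at about (357,260), left of the bay. The bay is at (245,235), the button at (216,202), the short arrester at (259,170), the elbow at (291,316) and the coupling at (350,319). I'll enlarge this area to get the exact pixels.

Run:
```python
from h import *
a=cv2.imread('pics/scene0.png')[180:330,190:390]
cv2.imwrite('pics/c1.png',cv2.resize(a,None,fx=4,fy=4,interpolation=cv2.INTER_CUBIC))
```

```text
(no output)
```

View pics/c1.png

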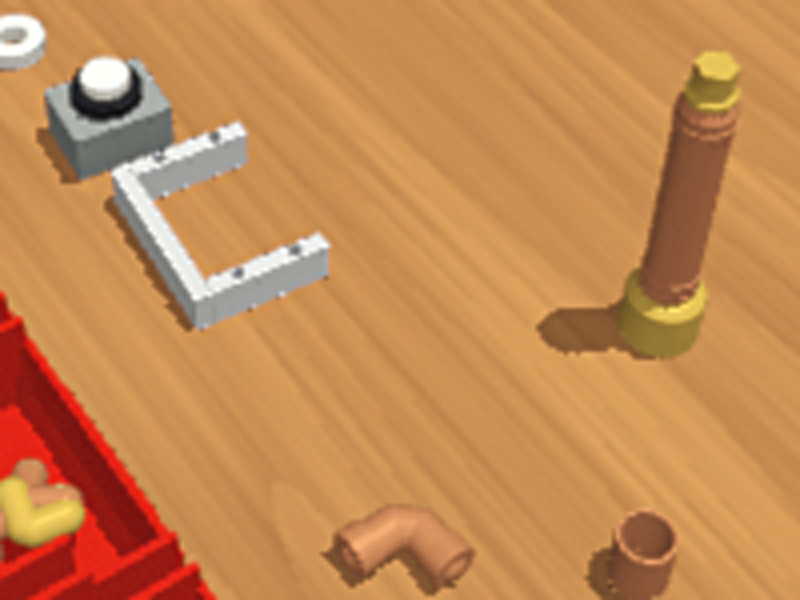

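Run:
```python
from h import *
c=lambda *p: np.array(p)/4+[190,180]-0.375
f=lambda p,z: onz('scene',c(*p),z).round(1)
q=f([(195,297),(115,172),(329,247),(318,235),(246,133),(238,122)],30); print('bay: LBo RBo LFo LFi RFi RFo\n',q)
outer=np.array([q[0],q[1],q[2],q[5]])
# model fit of 6 corner points in bay frame (mm)
M=np.array([[12,62],[12,-62],[-80,62],[-80,50],[-80,-50],[-80,-62.]])
P=q[:,:2]; mc,pc=M.mean(0),P.mean(0); U,_,V=np.linalg.svd((M-mc).T@(P-pc)); Rm=(U@V).T
t=pc-Rm@mc; yaw=np.arctan2(Rm[1,0],Rm[0,0]); print('bay',t.round(1),np.degrees(yaw).round(1),(P-(M@Rm.T+t)).round(1).tolist())
print('tall captop',f([(717,62)],220),'foot top',f([(665,293)],35))
print('btn model',(Rm@[-10,-115]+t).round(1),'btn img',f([(106,70)],62))
T=f([(665,293)],35)[0,:2]; print('tall in bay',((T-t)@Rm).round(1))
print('elbow',f([(405,540)],14),'coup',f([(645,535)],40),'short', onz('scene',[[258,167]],35).round(1), onz('scene',[[258.5,134]],150).round(1))
```

```text
bay: LBo RBo LFo LFi RFi RFo
 [[671.   37.5  30. ]
 [659.6 -80.1  30. ]
 [581.9  49.8  30. ]
 [581.9  37.8  30. ]
 [570.9 -63.   30. ]
 [569.7 -74.6  30. ]]
bay [654.9 -20.3] -5.7 [[-2.0, -2.7], [-1.1, 3.1], [0.4, 0.5], [1.6, 0.4], [0.5, -0.9], [0.5, -0.5]]
tall captop [[434.  194.4 220. ]] foot top [[437.6 197.2  35. ]]
btn model [ 633.6 -133.8] btn img [[ 631.9 -135.9   62. ]]
tall in bay [-237.9  194.9]
elbow [[659.1 236.1  14. ]] coup [[562.5 318.   40. ]] short [[ 454.8 -207.7   35. ]] [[ 451.7 -206.6  150. ]]
```

```bash
python3 -m inch '[[[0,0,18],[120,110,60],0.31],[[0,0,18],[120,110,60],0.31],[[0,0,18],[120,110,60],0.31],[[0,0,18],[120,110,60],0.31],[[0,0,18],[120,110,60],0.31]]' 10
python3 -m inch '[[[0,0,25],[150,130,30],0.31],[[0,0,25],[150,130,30],0.31],[[0,0,25],[150,130,30],0.31],[[0,0,25],[150,130,30],0.31],[[0,0,25],[150,130,30],0.31]]'
python3 -m inch '[[[0,0,25],[60,190,0],0.31],[[0,0,25],[60,190,0],0.31],[[0,0,25],[60,190,0],0.31],[[0,0,25],[60,190,0],0.31],[[0,0,25],[60,190,0],0.31]]'
```

```text
t: 0.52
position: [412.5, -467.6, 284.3]
tcp_rot: [-1.569, 0.004, -2.363]
ft_force: [0.7, 0.1, 0.4]
width: 61.6
t: 0.93
position: [561.9, -337.7, 314.0]
tcp_rot: [-1.569, 0.004, -1.922]
ft_force: [-0.2, -0.8, -0.1]
width: 32.7
t: 1.35
position: [622.3, -144.2, 313.6]
tcp_rot: [-1.57, 0.005, -1.479]
ft_force: [1.0, -0.4, 0.4]
width: 29.9
```

```bash
python3 -m inch '[[[0,0,11],[0,200,0],0.31],[[0,0,11],[0,200,0],0.31],[[0,0,11],[0,200,0],0.31],[[0,0,11],[0,200,0],0.31],[[0,0,11],[0,200,0],0.31]]'
python3 -m inch '[[[0,0,11],[-60,190,0],0.31],[[0,0,11],[-60,190,0],0.31],[[0,0,11],[-60,190,0],0.31],[[0,0,11],[-60,190,0],0.31],[[0,0,11],[-60,190,0],0.31]]'
python3 -m inch '[[[-26.6,-13.9,0],[-150,22,-100],0.31],[[-26.6,-13.9,0],[-150,22,-100],0.31],[[-26.6,-13.9,0],[-150,22,-100],0.31],[[-26.6,-13.9,0],[-150,22,-100],0.31],[[-26.6,-13.9,0],[-150,22,-100],0.31]]'
python3 - <<'E'
from h import *
s=env.get_state(); Rt=R.from_euler('xyz',s['tcp_rot']).as_matrix(); print(s['position'],Rt.round(3),s['qpos'].round(2))
snap('scene','s2.png')
E
```

```text
t: 1.77
position: [621.7, 58.6, 313.4]
tcp_rot: [-1.57, 0.006, -1.286]
ft_force: [0.4, 0.1, -0.1]
width: 29.7
t: 2.18
position: [560.2, 251.3, 313.2]
tcp_rot: [-1.57, 0.006, -1.093]
ft_force: [0.8, 0.4, 0.7]
width: 29.6
t: 2.6
position: [403.1, 276.4, 210.0]
tcp_rot: [-1.572, -0.524, -1.08]
ft_force: [-1.7, 1.4, -0.8]
width: 29.6
[403.08198968 276.36260085 209.98176256] [[ 0.408  0.235  0.882]
 [-0.764 -0.442  0.471]
 [ 0.5   -0.866 -0.001]] [-0.37  0.23 -0.75  1.78  0.57  1.54 -0.76]
```

View pics/s2.png

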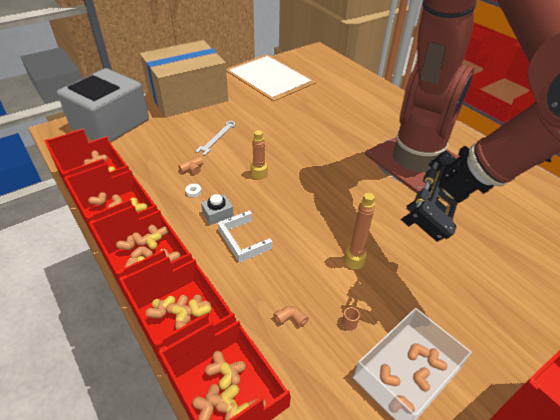

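The arrester is untouched. The tool is leaning back 30°, behind it on the left at about (430,205). Next I'll descend behind the foot.

```bash
python3 -m inch '[[[0,0,0],[3,-15,-165],0.31],[[0,0,0],[3,-15,-165],0.31],[[0,0,0],[3,-15,-165],0.31],[[0,0,0],[3,-15,-165],0.31],[[0,0,0],[3,-15,-165],0.31]]'
python3 -m inch '[[[0,0,0],[0,0,-15],0.31],[[0,0,0],[0,-5,-29],0.31],[[0,0,0],[0,-5,-29],0.31],[[0,0,0],[0,-5,-29],0.31]]'
python3 - <<'E'
from h import *
s=env.get_state(); print(s['position'],s['tcp_rot'],s['ft_force'])
im=snap('wrist','w1.png')
d=np.array([436,196])-s['position'][:2]; print(np.linalg.norm(d),np.degrees(np.arctan2(d[1],d[0])))
E
```

```text
t: 3.07
position: [402.2, 257.4, 37.6]
tcp_rot: [-1.587, -0.524, -1.072]
ft_force: [-1.3, -1.4, -0.7]
width: 30.1
t: 3.4
position: [402.5, 252.2, 9.5]
tcp_rot: [-1.587, -0.525, -1.072]
ft_force: [0.5, 0.4, 0.5]
width: 30.0
[402.50399225 252.24722162   9.47474005] [-1.58716586 -0.52454209 -1.07228476] [0.48867348 0.37557231 0.53868724]
65.46550599588919 -59.22560951464448
```

View pics/w1.png

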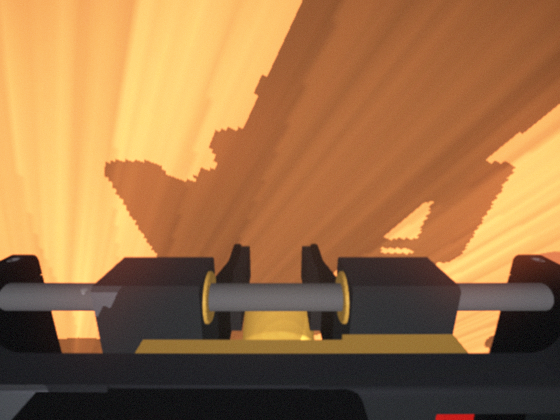

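The foot shows centred between the fingertips at about (278,325), so the alignment is good. I'll ease into contact.

```bash
python3 -m inch '[[[0,0,0],[3,-5,2],0.31],[[0,0,0],[6,-10,4],0.31],[[0,0,0],[9,-16,4],0.31],[[0,0,0],[12,-21,4],0.31],[[0,0,0],[14,-25,4],0.31]]'
python3 -m inch '[[[0,0,0],[1,-2,0],0.31],[[0,0,0],[2,-4,0],0.31],[[0,0,0],[3,-6,0],0.31],[[0,0,0],[4,-8,0],0.31],[[0,0,0],[5,-10,0],0.31]]'
python3 -m inch '[[[0,0,0],[1,-2,0],0.31],[[0,0,0],[2,-4,0],0.31],[[0,0,0],[3,-7,0],0.31],[[0,0,0],[5,-11,0],0.31],[[0,0,0],[7,-15,0],0.31]]'
python3 -c "
from h import *
snap('scene','s3.png');a=cv2.imread('pics/s3.png')[120:330,190:470];cv2.imwrite('pics/s3c.png',cv2.resize(a,None,fx=2.8,fy=2.8))"
```

```text
t: 3.87
position: [417.5, 226.9, 14.4]
tcp_rot: [-1.585, -0.524, -1.074]
ft_force: [1.0, -1.0, 0.4]
width: 29.7
t: 4.28
position: [422.5, 217.4, 14.4]
tcp_rot: [-1.584, -0.524, -1.074]
ft_force: [-0.7, 2.5, 0.4]
width: 30.0
t: 4.7
position: [429.6, 202.1, 14.3]
tcp_rot: [-1.584, -0.523, -1.073]
ft_force: [-0.8, 1.8, 0.2]
width: 29.9
```

View pics/s3c.png

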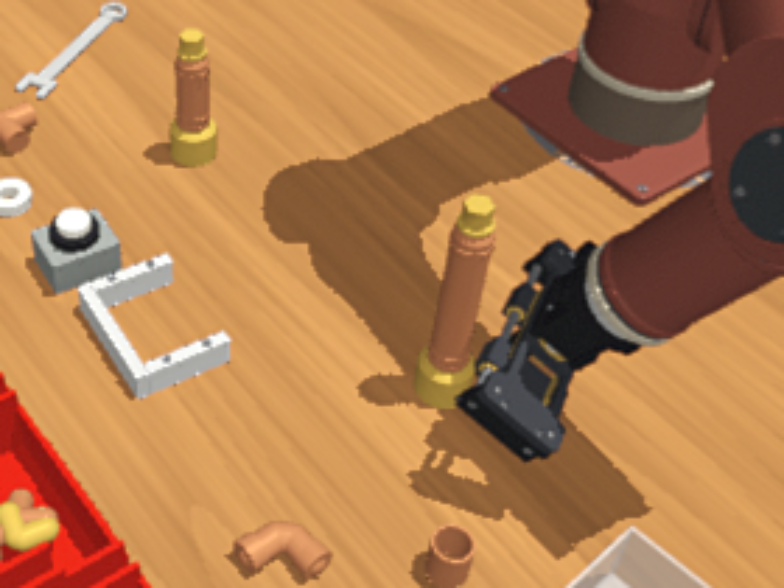

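Contact is gentle at about 2 N. The arrester is upright in the finger cradle, and the body is clear of the barrel. I'll keep pushing toward the mouth.

```bash
python3 -m inch '[[[0,0,0],[3,-6,0],0.31],[[0,0,0],[6,-13,0],0.31],[[0,0,0],[10,-20,0],0.31],[[0,0,0],[14,-28,0],0.31],[[0,0,0],[18,-36,0],0.31]]'
python3 -m inch '[[[0,0,0],[4,-8,0],0.31],[[0,0,0],[8,-16,0],0.31],[[0,0,0],[12,-24,0],0.31],[[0,0,0],[16,-32,0],0.31],[[0,0,0],[20,-40,0],0.31]]'
python3 -m inch '[[[0,0,0],[4,-8,0],0.31],[[0,0,0],[8,-16,0],0.31],[[0,0,0],[12,-24,0],0.31],[[0,0,0],[16,-32,0],0.31],[[0,0,0],[20,-40,0],0.31]]'
python3 -m inch '[[[0,0,0],[4,-8,0],0.31],[[0,0,0],[8,-15,0],0.31],[[0,0,0],[12,-22,0],0.31],[[0,0,0],[15,-28,0],0.31],[[0,0,0],[17,-32,0],0.31]]'
python3 - <<'E'
from h import *
im=snap('scene','s4.png')
a=cv2.imread('pics/s4.png')[120:330,190:470];cv2.imwrite('pics/s4c.png',cv2.resize(a,None,fx=2.8,fy=2.8))
E
```

```text
t: 5.17
position: [448.5, 163.8, 14.4]
tcp_rot: [-1.585, -0.525, -1.075]
ft_force: [-0.9, 0.4, -0.6]
width: 30.1
t: 5.58
position: [468.8, 122.9, 14.4]
tcp_rot: [-1.585, -0.525, -1.075]
ft_force: [-1.2, 2.9, -0.4]
width: 30.0
t: 6.0
position: [489.2, 82.1, 14.3]
tcp_rot: [-1.585, -0.525, -1.075]
ft_force: [-1.1, 2.1, 0.1]
width: 30.2
t: 6.42
position: [506.5, 49.1, 14.3]
tcp_rot: [-1.585, -0.525, -1.075]
ft_force: [-0.7, 2.6, 0.2]
width: 30.3
```

View pics/s4c.png

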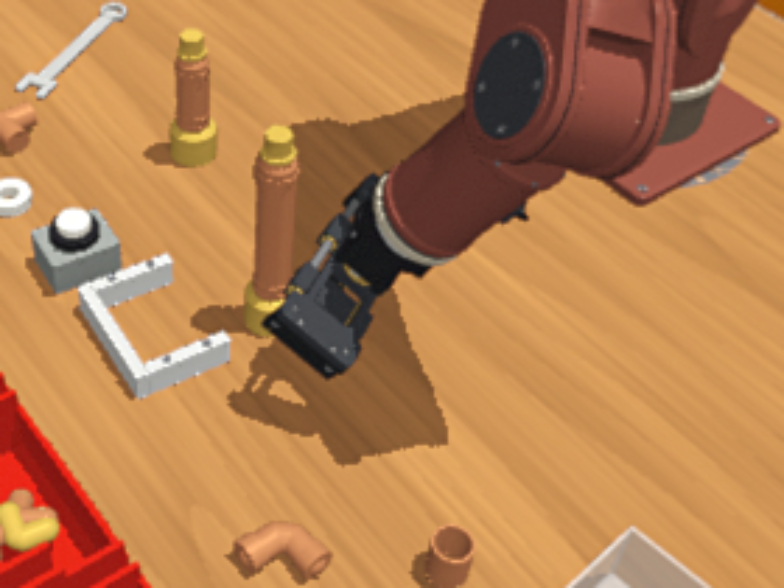

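```bash
python3 -m inch '[[[0,0,0],[3,-6,0],0.31],[[0,0,0],[6,-12,0],0.31],[[0,0,0],[9,-18,0],0.31],[[0,0,0],[12,-24,0],0.31],[[0,0,0],[14,-28,0],0.31]]'
python3 -m inch '[[[0,0,0],[-4,7,0],0.31],[[0,0,0],[-12,22,0],0.31],[[0,0,0],[-24,44,0],0.31],[[0,0,0],[-34,62,0],0.31],[[0,0,0],[-34,62,0],0.31]]'
python3 -m inch '[[[0,0,7],[-5,0,20],0.31],[[0,0,14],[-12,-8,40],0.31],[[0,0,21],[-18,-18,60],0.31],[[0,0,28],[-25,-30,70],0.31],[[0,0,28],[-25,-30,70],0.31]]'
python3 -m inch '[[[0,0,7],[0,-10,0],0.31],[[0,0,14],[0,-20,0],0.31],[[0,0,21],[-5,-35,0],0.31],[[0,0,28],[-10,-45,0],0.31],[[0,0,28],[-10,-45,0],0.31]]'
python3 - <<'E'
from h import *
s=env.get_state(); Rt=R.from_euler('xyz',s['tcp_rot']).as_matrix(); print(s['position'],Rt.round(3),s['qpos'].round(2))
im=snap('scene','s5.png')
a=cv2.imread('pics/s5.png')[120:330,190:470];cv2.imwrite('pics/s5c.png',cv2.resize(a,None,fx=2.8,fy=2.8))
E
```

```text
t: 6.88
position: [521.0, 19.4, 14.4]
tcp_rot: [-1.586, -0.526, -1.077]
ft_force: [-0.7, 1.3, -0.6]
width: 30.0
t: 7.3
position: [485.5, 85.9, 14.4]
tcp_rot: [-1.585, -0.524, -1.072]
ft_force: [-0.2, 0.3, -0.5]
width: 30.4
t: 7.72
position: [459.5, 52.9, 86.2]
tcp_rot: [-1.587, -0.528, -0.577]
ft_force: [-0.6, -1.2, -0.4]
width: 30.4
t: 8.13
position: [446.9, 34.0, 91.3]
tcp_rot: [-1.563, -0.47, -0.371]
ft_force: [-0.5, 0.3, -0.9]
width: 29.9
[446.870903    33.98010937  91.31467299] [[ 0.831  0.425  0.36 ]
 [-0.323 -0.157  0.933]
 [ 0.453 -0.892  0.007]] [ 0.57 -0.26 -0.9   2.39  0.18  0.56  0.72]
```

View pics/s5c.png

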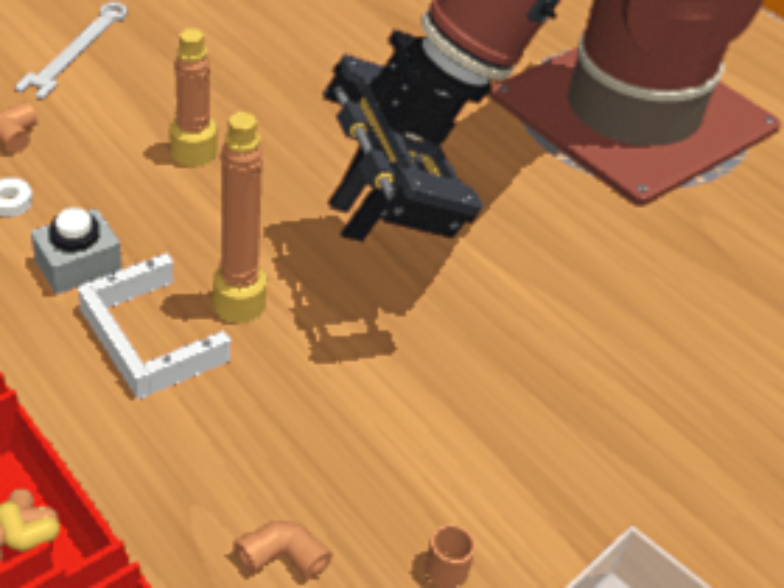

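The arrester stands at the bay's mouth, foot top at crop (240,283). The elbow joint hit its limit because I was too close in, so I'll approach from a little further out.

```bash
python3 - <<'E'
from h import *
px=np.array([[240,283],[242,122]])/2.8+[190,120]
p=onz('scene',px,[35,220]); print(p)
t=np.array([654.9,-20.3]); y=np.radians(-5.7); Rm=np.array([[np.cos(y),-np.sin(y)],[np.sin(y),np.cos(y)]])
print((p[:,:2]-t)@Rm)
E
python3 -m inch '[[[0,-4,5],[12,-8,0],0.31],[[0,-4,10],[24,-18,0],0.31],[[0,-4,15],[32,-26,0],0.31],[[0,-4,15],[36,-32,0],0.31],[[0,-4,15],[36,-32,0],0.31]]'
python3 - <<'E'
from h import *
s=env.get_state(); Rt=R.from_euler('xyz',s['tcp_rot']).as_matrix(); print(s['position'],Rt.round(3),s['qpos'].round(2))
E
```

```text
[[537.06717941   1.81441451  35.        ]
 [535.70652358  -1.49741859 220.        ]]
[[-119.44660257   10.30194508]
 [-120.4716003     6.87134711]]
t: 8.6
position: [476.7, 10.4, 90.7]
tcp_rot: [-1.536, -0.501, -0.176]
ft_force: [-0.5, 1.2, 0.1]
width: 30.1
[476.68901681  10.38068927  90.69435319] [[ 0.864  0.479  0.158]
 [-0.153 -0.05   0.987]
 [ 0.48  -0.877  0.031]] [ 1.   -0.32 -1.07  2.4  -0.43  0.44  1.63]
```

```bash
python3 -m inch '[[[0,0,0],[8,-1,-5],0.31],[[0,0,0],[13,-3,-20],0.31],[[0,0,0],[13,-5,-40],0.31],[[0,0,0],[13,-5,-58],0.31],[[0,0,0],[13,-5,-58],0.31]]'
python3 - <<'E'
from h import *
s=env.get_state(); Rt=R.from_euler('xyz',s['tcp_rot']).as_matrix(); print(s['position'],Rt.round(3),s['qpos'].round(2))
E
```

```text
t: 9.02
position: [488.9, 1.7, 42.7]
tcp_rot: [-1.548, -0.481, -0.18]
ft_force: [-0.0, -0.8, -0.1]
width: 30.0
[488.85635587   1.6853756   42.68755958] [[ 0.872  0.46   0.168]
 [-0.159 -0.06   0.985]
 [ 0.463 -0.886  0.02 ]] [ 1.15 -0.07 -1.29  2.4   0.23  0.31  1.04]
```

```bash
python3 -m inch '[[[0,0,0],[0,0,-8],0.31],[[0,0,0],[1,0,-16],0.31],[[0,0,0],[2,0,-24],0.31],[[0,0,0],[2,0,-28],0.31],[[0,0,0],[2,0,-28],0.31]]'
python3 - <<'E'
from h import *
s=env.get_state(); Rt=R.from_euler('xyz',s['tcp_rot']).as_matrix(); print(s['position'],Rt.round(3),s['qpos'].round(2))
im=snap('scene','s6.png')
a=cv2.imread('pics/s6.png')[120:330,190:470];cv2.imwrite('pics/s6c.png',cv2.resize(a,None,fx=2.8,fy=2.8))
E
```

```text
t: 9.43
position: [495.2, 3.3, 14.8]
tcp_rot: [-1.545, -0.475, -0.182]
ft_force: [-0.7, 0.3, 0.0]
width: 29.8
[495.22586115   3.28985677  14.78488664] [[ 0.874  0.455  0.17 ]
 [-0.161 -0.058  0.985]
 [ 0.458 -0.889  0.023]] [ 1.09  0.16 -1.3   2.4   0.91  0.37  0.42]
```

View pics/s6c.png

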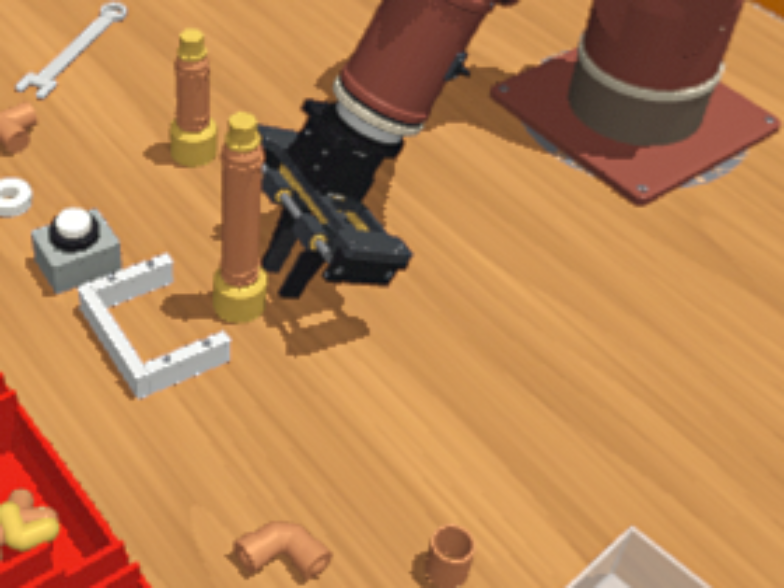

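```bash
python3 -m inch '[[[0,0,0],[3,0,0],0.31],[[0,0,0],[6,-1,0],0.31],[[0,0,0],[9,-1,0],0.31],[[0,0,0],[12,-2,0],0.31],[[0,0,0],[15,-2,0],0.31]]'
python3 -m inch '[[[0,0,0],[3,0,0],0.31],[[0,0,0],[6,-1,0],0.31],[[0,0,0],[10,-2,0],0.31],[[0,0,0],[14,-3,0],0.31],[[0,0,0],[18,-4,0],0.31]]'
python3 - <<'E'
from h import *
s=env.get_state(); Rt=R.from_euler('xyz',s['tcp_rot']).as_matrix(); print(s['position'],Rt[:,1].round(3),s['qpos'].round(2))
E
```

```text
t: 9.9
position: [510.1, 0.9, 15.2]
tcp_rot: [-1.547, -0.475, -0.182]
ft_force: [-3.2, -0.3, 2.1]
width: 30.2
t: 10.32
position: [528.5, -3.1, 15.2]
tcp_rot: [-1.546, -0.475, -0.182]
ft_force: [-2.2, 0.8, 1.4]
width: 30.2
[528.46989976  -3.1437168   15.17061839] [ 0.454 -0.059 -0.889] [ 0.99  0.25 -1.2   2.33  1.01  0.43  0.37]
```

```bash
python3 -m inch '[[[0,0,0],[6,-1,0],0.31],[[0,0,0],[12,-2,0],0.31],[[0,0,0],[18,-3,0],0.31],[[0,0,0],[24,-4,0],0.31],[[0,0,0],[30,-5,0],0.31]]'
python3 -m inch '[[[0,0,0],[6,-1,0],0.31],[[0,0,0],[12,-2,0],0.31],[[0,0,0],[18,-3,0],0.31],[[0,0,0],[23,-4,0],0.31],[[0,0,0],[27,-4,0],0.31]]'
python3 - <<'E'
from h import *
s=env.get_state(); Rt=R.from_euler('xyz',s['tcp_rot']).as_matrix(); print(s['position'],Rt[:,1].round(3),s['qpos'].round(2))
im=snap('scene','s7.png')
a=cv2.imread('pics/s7.png')[120:270,190:390];cv2.imwrite('pics/s7c.png',cv2.resize(a,None,fx=4,fy=4,interpolation=cv2.INTER_CUBIC))
E
```

```text
t: 10.73
position: [559.1, -8.2, 15.1]
tcp_rot: [-1.546, -0.475, -0.182]
ft_force: [-3.2, 0.4, 1.4]
width: 29.8
t: 11.15
position: [586.7, -12.5, 15.1]
tcp_rot: [-1.546, -0.475, -0.182]
ft_force: [-2.5, -0.1, 1.5]
width: 30.0
[586.74850791 -12.475125    15.08141032] [ 0.454 -0.059 -0.889] [ 0.89  0.39 -1.1   2.21  1.1   0.51  0.37]
```

View pics/s7c.png

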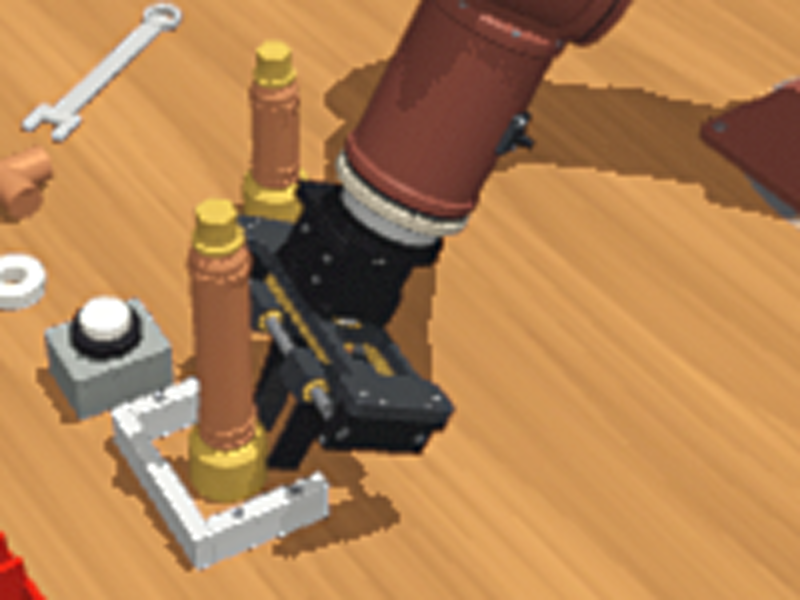

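It's inside the bay with about 15 mm to go. I'll take it slowly and watch the force.

```bash
python3 -m inch '[[[0,0,0],[2,0,0],0.31],[[0,0,0],[4,-1,0],0.31],[[0,0,0],[6,-1,0],0.31],[[0,0,0],[8,-1,0],0.31],[[0,0,0],[10,-1,0],0.31]]'
python3 -m inch '[[[0,0,0],[1,0,0],0.31],[[0,0,0],[2,0,0],0.31],[[0,0,0],[3,0,0],0.31]]'
```

```text
t: 11.62
position: [597.4, -13.6, 15.3]
tcp_rot: [-1.546, -0.475, -0.183]
ft_force: [-2.2, 0.3, -0.2]
width: 30.1
t: 11.87
position: [600.4, -13.6, 15.2]
tcp_rot: [-1.546, -0.475, -0.183]
ft_force: [-2.0, 0.3, 0.3]
width: 29.8
```

```bash
python3 -m inch '[[[0,0,0],[0.8,0,0],0.31],[[0,0,0],[1.6,0,0],0.31]]'; python3 -m inch '[[[0,0,0],[0.8,0,0],0.31],[[0,0,0],[1.6,0,0],0.31]]'
```

```text
t: 12.03
position: [602.1, -13.6, 15.3]
tcp_rot: [-1.546, -0.475, -0.183]
ft_force: [-2.6, 0.3, -0.5]
width: 30.1
t: 12.2
position: [603.2, -13.6, 14.9]
tcp_rot: [-1.547, -0.474, -0.183]
ft_force: [-9.0, 0.0, 4.0]
width: 30.1
```

The force jumped to 9 N at x=603, so it has reached the stop. I'll back off straight.

```bash
python3 -m inch '[[[0,0,0],[0.3,0,0],0.31],[[0,0,0],[0,0,0],0.31],[[0,0,0],[-3,0,0],0.31],[[0,0,0],[-10,1,0],0.31],[[0,0,0],[-20,2,0],0.31]]'
python3 -m inch '[[[0,0,0],[-15,1,0],0.31],[[0,0,0],[-40,3,0],0.31],[[0,0,0],[-50,4,10],0.31],[[0,0,0],[-50,4,40],0.31],[[0,0,0],[-50,4,60],0.31]]'
python3 - <<'E'
from h import *
s=env.get_state(); print(s['position'],s['qpos'].round(2))
im=snap('scene','s8.png')
a=cv2.imread('pics/s8.png')[150:270,190:350];cv2.imwrite('pics/s8c.png',cv2.resize(a,None,fx=5,fy=5,interpolation=cv2.INTER_CUBIC))
E
```

```text
t: 12.62
position: [583.3, -11.3, 15.3]
tcp_rot: [-1.546, -0.475, -0.183]
ft_force: [0.9, -0.5, 0.7]
width: 30.3
t: 13.03
position: [529.7, -9.6, 56.6]
tcp_rot: [-1.551, -0.468, -0.183]
ft_force: [0.4, 0.1, 0.0]
width: 30.4
[529.72960174  -9.61077383  56.61768361] [ 1.13  0.1  -1.29  2.29  0.57  0.42  0.79]
```

View pics/s8c.png

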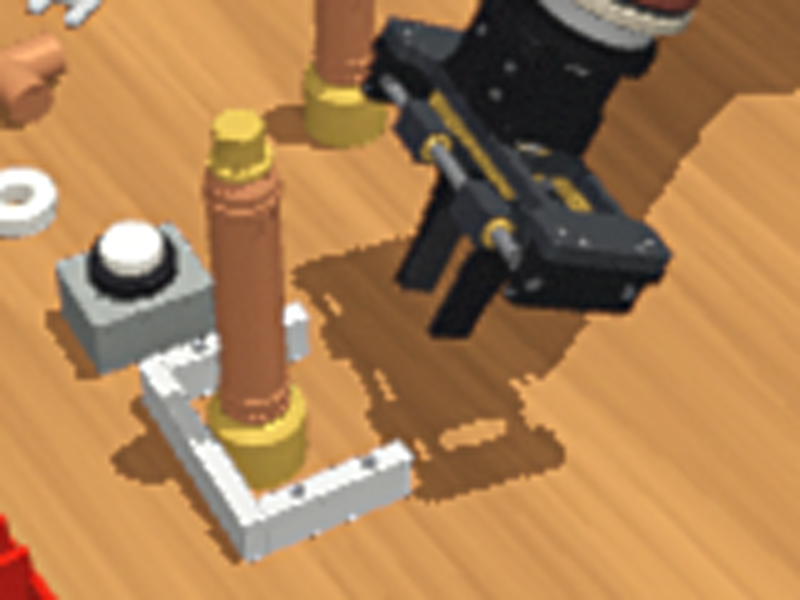

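The foot sits flush on the stop and the arrester is upright. Next is the button: rise, untilt, shut the fingers and turn the jaws along x.

```bash
python3 -m inch '[[[0,0,0],[5,0,35],1],[[1,6,0],[5,0,70],1],[[2,13,0],[5,0,105],1],[[3,20,0],[5,0,140],1],[[4.6,26.6,0],[5,0,170],1]]'
python3 -m inch '[[[0,0,-7],[0,-25,10],1],[[0,0,-14],[0,-50,20],1],[[0,0,-21],[0,-75,20],1],[[0,0,-28],[0,-95,20],1],[[0,0,-34],[0,-115,20],1]]'
python3 -m inch '[[[0,0,-7],[20,0,0],1],[[0,0,-14],[40,0,0],1],[[0,0,-21],[60,0,0],1],[[0,0,-28],[80,0,0],1],[[0,0,-34],[90,0,0],1]]'
python3 - <<'E'
from h import *
s=env.get_state(); Rt=R.from_euler('xyz',s['tcp_rot']).as_matrix(); print(s['position'],Rt.round(3),s['qpos'].round(2)); print(np.array(cams.camera_model('wrist')['tool_from_camera']).round(2))
E
```

```text
t: 13.5
position: [536.4, -8.8, 194.7]
tcp_rot: [-1.561, -0.114, -0.184]
ft_force: [1.3, 1.9, 0.1]
width: 5.2
t: 13.92
position: [535.9, -125.5, 214.4]
tcp_rot: [-1.562, -0.116, -0.786]
ft_force: [0.8, 0.4, 0.1]
width: 0.3
t: 14.33
position: [627.2, -125.6, 213.6]
tcp_rot: [-1.562, -0.118, -1.386]
ft_force: [-0.1, -0.3, 0.2]
width: 0.7
[ 627.19086394 -125.64658628  213.55883067] [[ 0.182  0.03   0.983]
 [-0.976 -0.114  0.184]
 [ 0.117 -0.993  0.008]] [ 0.76  0.42 -0.91  1.52  0.46  1.36 -0.02]
[[  -0.      0.96    0.28  -79.29]
 [   0.     -0.28    0.96 -162.57]
 [   1.      0.     -0.      1.05]
 [   0.      0.      0.      1.  ]]
```

The wrist camera sits on the tall arrester's side, so I'll lean the tool about 11° away from it. Then I'll measure the button from the wrist view.

```bash
python3 -m inch '[[[6,0,0],[1,-1,-10],1],[[12,0,0],[2,-3,-30],1],[[18,0,0],[4,-5,-60],1],[[18,0,0],[4,-5,-80],1],[[18,0,0],[4,-5,-80],1]]'
python3 -m inch '[[[0,0,0],[0,0,0],1],[[0,0,0],[0,0,0],1]]'
python3 - <<'E'
from h import *
s=env.get_state(); Rt=R.from_euler('xyz',s['tcp_rot']).as_matrix(); print(s['position'],Rt[:,1].round(3),s['qpos'].round(2))
im=snap('wrist','w2.png'); h=cv2.cvtColor(im,cv2.COLOR_RGB2HSV)
m=((h[...,1]<40)&(h[...,2]>185)).astype(np.uint8)
n,_,st,c=cv2.connectedComponentsWithStats(m)
for i in range(1,n):
    if st[i,4]>300: print(st[i],c[i].round(1),onz('wrist',[c[i]],62,s).round(1))
E
```

```text
t: 14.75
position: [627.9, -133.9, 127.6]
tcp_rot: [-1.512, 0.193, -1.391]
ft_force: [-1.2, 0.7, -1.2]
width: 0.4
t: 14.92
position: [627.7, -133.4, 128.1]
tcp_rot: [-1.513, 0.192, -1.391]
ft_force: [-0.4, -0.3, 1.3]
width: 0.6
[ 627.66180367 -133.36553832  128.07813893] [ 0.023  0.198 -0.98 ] [ 0.93  0.58 -0.94  1.54  0.28  1.23  0.16]
[247  18  42  25 526] [267.2  29.9] [[599.   25.8  62. ]]
[ 215   71  131  115 2308] [289.4 149.2] [[630.9 -58.7  62. ]]
[ 233  200   86   55 1334] [269.7 224.5] [[ 625.6 -120.    62. ]]
[258 224  38  26 690] [276.7 235.9] [[ 632.7 -128.1   62. ]]
```

View pics/w2.png

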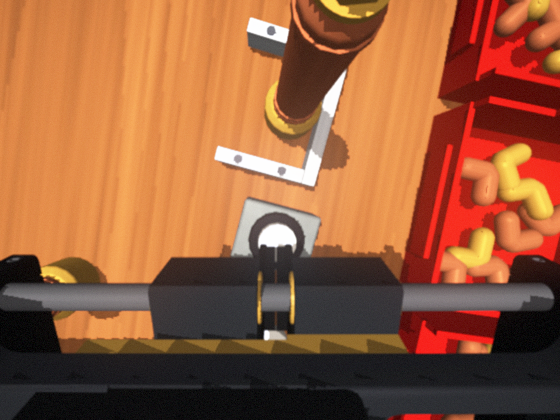

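The button is at about (277,240), at x≈632, and agrees with the first fix. The fingers are over it and the tall arrester is clear. I'll descend in small steps.

```bash
python3 -m inch '[[[0,0,0],[4,2,-15],1],[[0,0,0],[4,2,-30],1],[[0,0,0],[4,2,-45],1],[[0,0,0],[4,2,-54],1],[[0,0,0],[4,2,-56],1]]'
python3 -m inch '[[[0,0,0],[0,0,-2],1],[[0,0,0],[0,0,-4],1],[[0,0,0],[0,0,-6],1]]'
python3 -m inch '[[[0,0,0],[0,0,-1],1],[[0,0,0],[0,0,-2],1],[[0,0,0],[0,0,-3],1]]'
```

```text
t: 15.38
position: [630.8, -130.8, 70.1]
tcp_rot: [-1.514, 0.193, -1.39]
ft_force: [-0.5, 0.4, -0.4]
width: 0.1
t: 15.63
position: [630.9, -130.9, 64.2]
tcp_rot: [-1.514, 0.193, -1.39]
ft_force: [-1.0, 0.3, 1.2]
width: 0.1
t: 15.88
position: [631.1, -130.8, 61.7]
tcp_rot: [-1.514, 0.193, -1.39]
ft_force: [-1.9, 0.7, 3.4]
width: 0.7
```

```bash
python3 -m inch '[[[0,0,0],[0,0,-1],1],[[0,0,0],[0,0,-2],1],[[0,0,0],[0,0,-2],1]]'
python3 -m inch '[[[0,0,0],[0,0,-1],1],[[0,0,0],[0,0,-2],1],[[0,0,0],[0,0,-2],1]]'
```

```text
t: 16.13
position: [631.1, -130.8, 59.7]
tcp_rot: [-1.514, 0.193, -1.39]
ft_force: [-1.6, -0.3, 4.0]
width: 0.5
t: 16.38
position: [631.2, -130.8, 58.1]
tcp_rot: [-1.514, 0.193, -1.39]
ft_force: [-3.6, -0.1, 7.3]
width: 0.3
```

```bash
python3 -m inch '[[[0,0,0],[0,0,-1],1],[[0,0,0],[0,0,-1.5],1],[[0,0,0],[0,0,-1.5],1]]'
```

```text
t: 16.63
position: [631.3, -130.8, 57.8]
tcp_rot: [-1.514, 0.192, -1.39]
ft_force: [-6.7, -0.0, 14.4]
width: 0.4
```

The force climbed to 14 N with no further travel, so the button is bottomed. I'll release and lift clear.

```bash
python3 -m inch '[[[0,0,0],[0,0,0],1],[[0,0,0],[0,0,3],1],[[0,0,0],[0,0,8],1],[[0,0,0],[0,0,18],1],[[0,0,0],[0,0,30],1]]'
python3 -m inch '[[[0,0,0],[0,-2,20],1],[[0,0,0],[0,-5,45],1],[[0,0,0],[0,-10,80],1],[[0,0,0],[-10,-20,115],1],[[0,0,0],[-20,-40,145],1]]'
python3 -m inch '[[[0,0,0],[-10,-30,20],1],[[0,0,0],[-20,-65,30],1],[[0,0,0],[-30,-100,40],1],[[0,0,0],[-30,-120,40],1],[[0,0,0],[-30,-120,40],1]]'
python3 - <<'E'
from h import *
im=snap('scene','s9.png'); print(env.get_state()['ft_force'])
a=cv2.imread('pics/s9.png')
cv2.imwrite('pics/s9c.png',cv2.resize(a[130:340,170:450],None,fx=2.8,fy=2.8,interpolation=cv2.INTER_CUBIC))
b=cv2.imread('pics/scene0.png'); d=cv2.absdiff(a,b).max(2)
# bystander change: mean diff in their boxes
for n,(x,y,w,h) in dict(short=(248,130,24,52),elbow=(273,304,38,26),coup=(341,307,20,24),tape=(184,183,18,14),tee=(177,155,30,20),button=(205,193,22,18),tub=(355,310,115,105),wrench=(195,120,42,35)).items(): print(n,d[y:y+h,x:x+w].mean().round(1))
E
```

```text
t: 17.05
position: [631.0, -130.8, 88.0]
tcp_rot: [-1.514, 0.193, -1.39]
ft_force: [0.8, -0.2, 0.4]
width: 0.7
t: 17.47
position: [611.6, -167.8, 236.8]
tcp_rot: [-1.511, 0.193, -1.385]
ft_force: [0.6, -0.6, 0.1]
width: 0.3
t: 17.88
position: [580.3, -294.7, 277.6]
tcp_rot: [-1.511, 0.19, -1.393]
ft_force: [-0.5, 0.1, -0.9]
width: 0.3
[ 0.5406777   0.48508604 -0.34502706]
short 11.1
elbow 2.1
coup 2.1
tape 2.0
tee 37.9
button 2.0
tub 2.1
wrench 40.2
```

The picture limit is reached, so I'll finish the checks numerically. The tee, wrench and short boxes are probably covered by the arm or its shadow. I'll move the arm aside and re-measure.

```bash
python3 -m inch '[[[0,0,0],[-30,-30,20],1],[[0,0,0],[-60,-65,40],1],[[0,0,0],[-90,-100,60],1],[[0,0,0],[-110,-130,80],1],[[0,0,0],[-130,-150,80],1]]'
python3 - <<'E'
from h import *
im=snap('scene','s10.png')
a=cv2.imread('pics/s10.png'); b=cv2.imread('pics/scene0.png'); d=cv2.absdiff(a,b).max(2)
for n,(x,y,w,h) in dict(short=(248,130,24,52),elbow=(273,304,38,26),coup=(341,307,20,24),tape=(184,183,18,14),tee=(177,155,30,20),button=(205,193,22,18),tub=(355,310,115,105),wrench=(195,120,42,35)).items(): print(n,d[y:y+h,x:x+w].mean().round(1))
h=cv2.cvtColor(a,cv2.COLOR_BGR2HSV); m=cv2.inRange(h,(22,110,60),(36,255,255)); m[:, :180]=0
n,_,st,c=cv2.connectedComponentsWithStats(m)
for i in range(1,n):
    if st[i,4]>60 and c[i][1]<280: print(st[i],c[i].round(1),[onz('scene',[c[i]],z)[0,:2].round(1) for z in(20,140,212)])
h=cv2.cvtColor(b,cv2.COLOR_BGR2HSV); m=cv2.inRange(h,(22,110,60),(36,255,255)); m[:, :180]=0
n,_,st,c=cv2.connectedComponentsWithStats(m)
print('start')
for i in range(1,n):
    if st[i,4]>60 and c[i][1]<280: print(st[i],c[i].round(1))
E
```

```text
t: 18.35
position: [457.6, -433.2, 358.5]
tcp_rot: [-1.508, 0.19, -1.386]
ft_force: [0.9, -1.0, 0.3]
width: 0.4
short 4.1
elbow 1.5
coup 1.5
tape 1.2
tee 1.5
button 1.5
tub 1.4
wrench 31.0
[234 227  17  12  72] [243.8 234.6] [array([623., -16.]), array([676.2,  78.8]), array([708.1, 135.7])]
start
[351 251  15  10  61] [359.6 257.2]
```

Run:
```python
from h import *
a=cv2.imread('pics/s10.png'); b=cv2.imread('pics/s8.png'); d=cv2.absdiff(a,b).max(2)
print('tall cap/barrel/foot vs s8',d[172:250,231:251].mean(),d[172:250,231:251].max())
print(onz('scene',[[359.6,257.2]],20)[0])
# cap centre at s8 crop (239,123)/5
print(onz('scene',np.array([[239,123]])/5+[190,150],220), onz('scene',np.array([[258,410]])/5+[190,150],35))
print(env.get_state()['joint_vel'].round(3)); env.sign_off()
```

```text
tall cap/barrel/foot vs s8 6.9974358974358974 78
[429.08457877 204.4404593   20.        ]
[[628.71122587 -16.97099147 220.        ]] [[629.54501368 -14.83615595  35.        ]]
[-0.016  0.017  0.034  0.045  0.017 -0.073 -0.122]
the job is handed in; nothing more can be done
```

The tall arrester is upright in the bay against the back stop, and the button was pressed fully and released. The job was handed in at about 18.4 s, with the arm clear of everything.

- **Push:** I slid the arrester by its foot with the fingertips held 30 mm apart and about 15 mm above the bench, using 2–3 N. I went first across to the mouth, then straight in. The force rose to 9 N at the stop, so I backed off straight.
- **Home and upright:** after I backed off, the picture showed the foot flush on the stop. Foot and cap measured (630, -15) and (629, -17), against an expected (630, -18).
- **Button:** contact came at tool height z ≈ 64 mm. The force rose to 14 N at z = 57.8 mm with almost no travel over the last step, so it was fully down. After release, that patch of the picture matched the start, so the button is back up.
- **Other objects:** the elbow, coupling, tape, tee and tub look unchanged in the last picture.

These checks were less clear-cut:
- **Short arrester:** it showed a small picture difference (4.1, against about 1.5 for the others). I took that as shadow, since the arm kept well away from it.
- **Wrench:** its patch differed more (31). The arm was probably in the way, so I could not check it, but nothing went near it.
- **Tall arrester after the button press:** its patch differed slightly from the picture before the press (mean 7, peak 78). I took this as arm shadow or occlusion, as the arm did not go back to it.
- **Final look:** I had used all 12 picture views, so the last checks were on numbers only.

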